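Lean the order board on its stand

ROBOT

A 6-joint arm with a two-finger parallel gripper is mounted at the origin on the work surface. World frame = base frame: x ahead of the robot, y to its left, z up, the work surface at z = 0. Lengths are in m, angles in rad, forces in N, time in s.
With the tool pointing down it reaches from about 0.35 to 0.725 m from the base axis. Payload 6 kg.
Tool frame: the origin (TCP) lies midway between the tips of the shut fingers; the grasp point (between the pads) lies 19 mm behind it; z points along the fingers, y is the line along which they close (so a half turn about z gives the same grasp; the last joint's range is limited). The gripper opens to 85 mm and grips with 20 to 120 N. Pads are 22 mm wide; open, the fingers measure 114 mm over their backs; the gripper's body (76 mm by 85 mm) begins 54 mm behind the grasp point. The pads swing forward as they close: fully open they stand 13 mm farther back than shut.
Start: joints at [-0.953, 0.04, 0.085, 0, -1.615, -0.334], TCP at [0.168, -0.576, 0.231] pointing down, gripper open.
Joint ranges: [-2.56, 2.56], [-1.29, 2.01], [-1.08, 1.49], [-3.29, 1.98], [-2.81, -0.18], [-2.99, 2.99]. Speed limits (rad/s): [2.57, 2.57, 3.01, 3.14, 3.14, 3.14].

INTERFACE

Orientations are given as a 3x3 rotation matrix whose columns are the frame's x, y, z axes.
In Python, from workcell import telemetry, optics, job gives the robot as it stands.
- The arm moves only by the tool apply_moves, never from a script. Its argument "rows" is a list of rows, each an object with "dp": the shift along the tool's x, y, z in mm, a list of three; "twist": the turn about the tool's z in degrees; "claw": the finger opening in mm, from 0 to 85.4. A call has exactly 5 rows; each row is the pose to reach, as a shift and turn from the pose commanded when the call began, along the tool's axes at that moment; what a row does not reach only later rows make up. A row lasts 1/10 s, in which the tool goes at most 50 mm and 8.59 degrees, less where a joint would pass 70% of its speed; a pose out of reach is approached as far as the arm can. A call with a gripper value outside its range is refused whole. The fingers move at their own pace and stop on an object; the grip force is fixed at half the most. Time passes only in rows, so rows that repeat a pose let the fingers close, or fill a call up. It gives the time, the measured TCP pose, the force, the opening and the grip force at its end, in the units of the state.
- telemetry.state(): the state, without advancing time (a new reading comes with each control period).
- optics.snapshot(name): name is "scene" or "side" or "wrist"; returns a dict with "pixels" (480x640x3 uint8, red, green, blue), "mtx" (3x3 intrinsics, pixels), "rvec" (rotation vector, rad) and "tvec" (3), from world to camera coordinates, as OpenCV has them; the wrist camera has in their place "mount" (4x4, takes a point from camera to tool coordinates, whose origin is the TCP and whose axes are the flange's). Camera axes: x right, y down, z forward; pixel columns grow to the right and rows downward; lengths in m; the calibration is good to about 2 mm. The wrist camera is an equidistant fisheye: a pixel r from the principal point sees the ray r / f radians off the axis. A picture is of the moment at which its call begins: read the wrist's pose just before it. There is no depth.
- job.close_job(): hands the job in; it is judged then, once.
The state is a dict: "clock": time; "joints": joint angles; "joint_velocities": joint speeds; "joint_efforts": joint torques, N m; "position": TCP position; "ee_rot": TCP orientation; "wrist_force": force on the tool from outside, world axes, zero at the start; "moment": the same for the moment, N m; "width": opening from 0.0 (shut) to 1.0 (fully open); "grip_force": force on a finger pad.
Only numpy, scipy, OpenCV 4.12 (cv2) and the standard library are available. Lean on these libraries where they do the work, as an engineer would, in place of code of your own. Each camera call takes 0.05 s, during which the arm holds its last target. There are 200 camera calls.

TASK

Take the tall framed board out of the slotted rack and lean it, white writing side outward, squarely against the middle of the stand's upright panel, with its foot on the stand's base between panel and batten. Set it down gently and, while still holding it, press its foot against the batten for half a second, firmly enough to be sure that it is blocked (about 8 N) but never with more than 15 N, which could loosen the clamp; then let the board rest back on the panel and leave it standing. Do not hit the stand hard, and leave everything else where it is.

Things in the scene. Friction and masses are not known exactly. Their poses are not given: they have to be found in the camera images.
- tall_board: The order board: flat rigid panel with a pale wooden frame, 12 mm thick (x), 170 mm wide (y), 210 mm high (z), 0.2 to 0.45 kg. It is the tallest of three like boards standing in the rack; it can be pinched across its thickness at the top. Origin: centre of its bottom face. Own x: out of the white writing side (the back is bare plywood); y: along its width; z: from foot to top.
- foot_edge (a point): Middle of the tall board's bottom edge on the writing side (board frame 6, 0, 0 mm). Its edge meets the batten.
- top_edge (a point): Middle of the tall board's top face (board frame 0, 0, 210 mm).
- stand: Fixed wooden stand: base plate 190 (x) x 260 (y) mm, 12 mm thick, smooth and slippery laminate (an unblocked foot slides out); origin at the centre of its underside, on the table; z up. It carries the panel and the batten. x points from the panel to the batten, away from the robot (turned by up to 0.3 rad).
- panel: The stand's upright plywood panel, 18 mm thick, 240 mm wide, 110 mm high above the base plate (top 122 mm above the table). Fixed. Origin: bottom middle of its front face, which looks along +x to the batten, at stand frame -45, 0, 12 mm. The tall board comes to rest on its upper front edge and sticks out above it.
- batten: Foot stop: wooden bar across the base, parallel to the panel, 200 (y) x 24 (x) x 22 mm high (wing screws to 32 mm), clamped on two short rails. Origin: fixed point on top of the base plate, 42 mm in front of the panel's face; x away from the panel. The bar's inner face lies 0 to 28 mm beyond it, set differently each time and NOT measured: see or feel it. Board leans 15 to 29 degrees.
- rack: Fixed slotted rack, 190 (x) x 200 (y) mm, origin at the centre of its underside on the table. Three slots along y, 15 mm wide, at x = -50, 0 and 50 mm; slot floor 12 mm, slot walls up to 57 mm above the table. Any slot may hold the tall board; the boards' writing sides look along +x of the rack.
- short_board_a: Bystander: like the tall board but 95 mm high, in another slot of the rack. Origin: centre of its bottom face.
- short_board_b: Bystander: like the tall board but 95 mm high, in another slot of the rack. Origin: centre of its bottom face.
- paper_cup: Bystander: cardboard cup, 72 mm across, 90 mm high; origin at its underside.
- tape_roll: Bystander: roll of tape lying flat, 90 mm across, 45 mm high; origin at its underside.
- marker: Bystander: black marker pen lying down, 120 mm long, 16 mm thick; origin at the middle of its underside.
- garlic_a: Bystander: garlic bulb, 40 mm across, 46 mm high; origin at its underside.
- garlic_b: Bystander: garlic bulb, 40 mm across, 46 mm high; origin at its underside.
Things that resemble listed ones, but are neither listed nor needed, are in the scene too. What is shaped like the tall_board but green or yellow is not meant.

How it is judged:
By the outcome, as a careful person would: the job done as asked, in the order asked, and still so for the second after the job is handed in, with the robot touching nothing.
It also fails if it takes over 51 s, if anything falls off the work surface, if the arm or the gripper's body presses on something with over 40 N, if the wrist force passes 120 N, or if a joint passes its speed limit or range.

## Working session

There is one attempt and no reset: what is moved stays moved. The work goes in short steps, Python scripts to look and compute and a tool call to move; the robot and the scene stay as the last step left them, time stands still between calls to the robot, and variables do not carry over. Pictures are saved under pics/ and viewed, at most 10 in all, crops included, and the job is handed in when it is done.

Besides the shell and the picture viewer there is one more tool, called after "Request:" in YAML: its name, and indented under it one key for each argument. apply_moves: Moves the arm, as the interface text tells. Its arguments: {"type":"object","properties":{"rows":{"type":"array","items":{"type":"object","properties":{"dp":{"type":"array","items":{"type":"number"}},"twist":{"type":"number"},"claw":{"type":"number"}}}}},"required":["rows"]}

```bash
mkdir -p pics
cat > h.py <<'E'
import numpy as np, cv2
from workcell import telemetry, optics, job
def snap(n,f):
    s=optics.snapshot(n); cv2.imwrite('pics/'+f,s['pixels'][:,:,::-1]); np.save('pics/%s_%s.npy'%(n,f[:-4]),s,allow_pickle=True); return s
def load(p): return np.load(p,allow_pickle=True).item()
def ray(s,u,v):
    R=cv2.Rodrigues(np.array(s['rvec'],float))[0]; t=np.array(s['tvec'],float).ravel()
    d=R.T@np.linalg.inv(s['mtx'])@np.array([u,v,1.]); return -R.T@t, d/np.linalg.norm(d)
def onz(s,u,v,z):
    c,d=ray(s,u,v); return c+d*(z-c[2])/d[2]
def two(s1,p1,s2,p2):
    c1,d1=ray(s1,*p1); c2,d2=ray(s2,*p2)
    k=np.linalg.lstsq(np.c_[d1,-d2],c2-c1,rcond=None)[0]
    a=c1+k[0]*d1;b=c2+k[1]*d2
    return (a+b)/2, np.linalg.norm(a-b)*1000
def proj(s,P): return cv2.projectPoints(np.array(P,float).reshape(-1,1,3),np.array(s['rvec'],float),np.array(s['tvec'],float),np.array(s['mtx'],float),None)[0].reshape(-1,2)
E
python3 - <<'E'
from h import *
for n in ['scene','side','wrist']:
    s=snap(n,n+'1.png'); print(n, ray(s,320,240) if 'rvec' in s else s['mount'], s['mtx'])
st=telemetry.state(); print(st)
E
```

```text
scene (array([ 0.95908255, -0.18564445,  0.82714396]), array([-0.50368669,  0.32844384, -0.79901462])) [[453.08590911   0.         316.43410438]
 [  0.         453.08590911 246.11874484]
 [  0.           0.           1.        ]]
side (array([0.13355293, 0.92260842, 0.97827053]), array([ 0.33623181, -0.66188732, -0.66996519])) [[617.8892957    0.         320.40572453]
 [  0.         617.8892957  245.08090114]
 [  0.           0.           1.        ]]
wrist [[ 1.16611810e-03 -9.56939125e-01 -2.90286327e-01  7.38447699e-02]
 [ 9.99999269e-01  1.20851726e-03  3.32078907e-05  7.14375082e-04]
 [ 3.19038107e-04 -2.90286154e-01  9.56939835e-01 -1.43243996e-01]
 [ 0.00000000e+00  0.00000000e+00  0.00000000e+00  1.00000000e+00]] [[371.64829954   0.         316.70198336]
 [  0.         371.64829954 247.74657803]
 [  0.           0.           1.        ]]
{'clock': 0.15, 'joints': array([-9.53341078e-01,  4.06858219e-02,  8.40410247e-02, -3.07066599e-04,
       -1.61551203e+00, -3.33656435e-01]), 'joint_velocities': array([-0.00057978, -0.00151608,  0.00259137,  0.00279755,  0.00031392,
        0.00130124]), 'joint_efforts': array([-2.98300234e-03, -3.68613410e+01,  3.47694898e+01,  6.93626985e+00,
       -4.34879068e-03, -5.49840706e-07]), 'position': array([ 0.16795497, -0.57574822,  0.23050769]), 'ee_rot': array([[-9.59994856e-01, -2.80017121e-01, -5.37558650e-04],
       [-2.80017593e-01,  9.59994006e-01,  1.28688975e-03],
       [ 1.55701920e-04,  1.38593342e-03, -9.99999027e-01]]), 'wrist_force': array([ 0.34362652, -0.32337978, -0.00324673]), 'moment': array([-0.00609076, -0.03278971, -0.02014599]), 'grip_force': 0.0, 'width': 1.0008669566466508}
```

View pics/scene1.png

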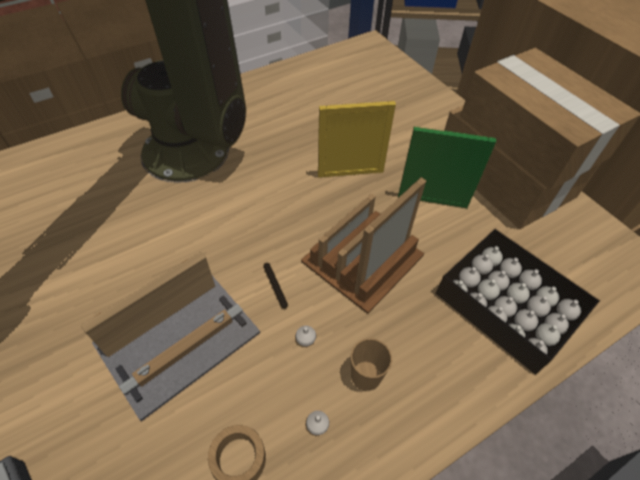

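View pics/side1.png

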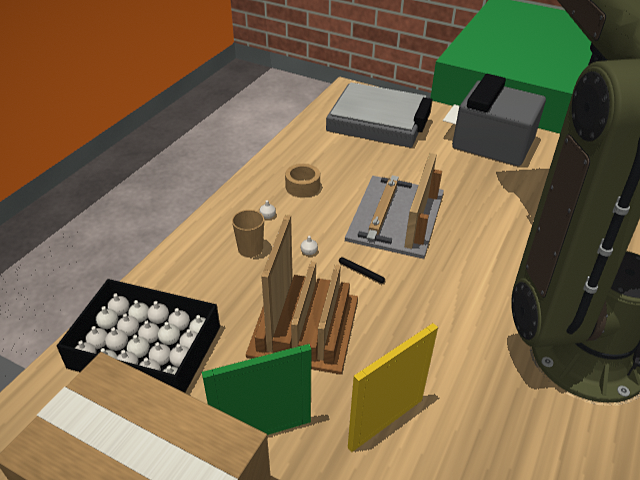

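The tall board is in the rack's outer slot, with its white side facing the scene camera: top at scene px ~(360–422, 182–240) and side px ~(265–290, 217–265). The stand is at scene px ~(90–260, 260–415), with the batten on the camera side of the panel. I'll zoom in for corner pixels.

Run:
```python
import cv2,numpy as np
a=cv2.imread('pics/scene1.png');b=cv2.imread('pics/side1.png')
def crop(im,x,y,w,h,k,step=20):
    c=cv2.resize(im[y:y+h,x:x+w],None,fx=k,fy=k,interpolation=cv2.INTER_CUBIC)
    for u in range((x//step+1)*step,x+w,step): cv2.line(c,(int((u-x)*k),0),(int((u-x)*k),6),(0,0,255),1); cv2.putText(c,str(u),(int((u-x)*k)-10,16),0,.35,(0,0,255))
    for v in range((y//step+1)*step,y+h,step): cv2.line(c,(0,int((v-y)*k)),(6,int((v-y)*k)),(0,0,255),1); cv2.putText(c,str(v),(8,int((v-y)*k)+4),0,.35,(0,0,255))
    return c
def mos(l,r,f):
    o=np.zeros((max(l.shape[0],r.shape[0]),l.shape[1]+r.shape[1],3),np.uint8); o[:l.shape[0],:l.shape[1]]=l;o[:r.shape[0],l.shape[1]:]=r;cv2.imwrite(f,o);print(o.shape)
mos(crop(a,298,170,132,150,3),crop(b,240,205,132,180,3),'pics/rack.png')
mos(crop(a,80,250,190,175,2.6),crop(b,340,145,112,117,2.6),'pics/stand.png')
```

```text
(540, 792, 3)
(455, 785, 3)
```

View pics/rack.png

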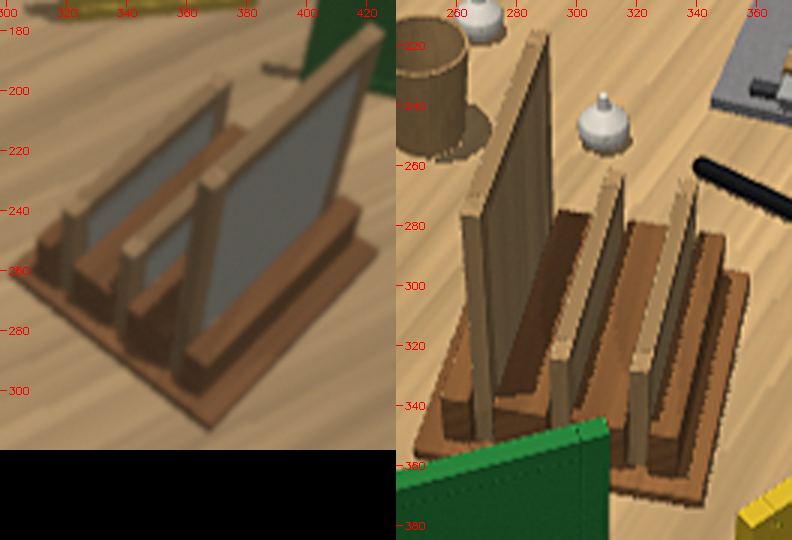

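View pics/stand.png

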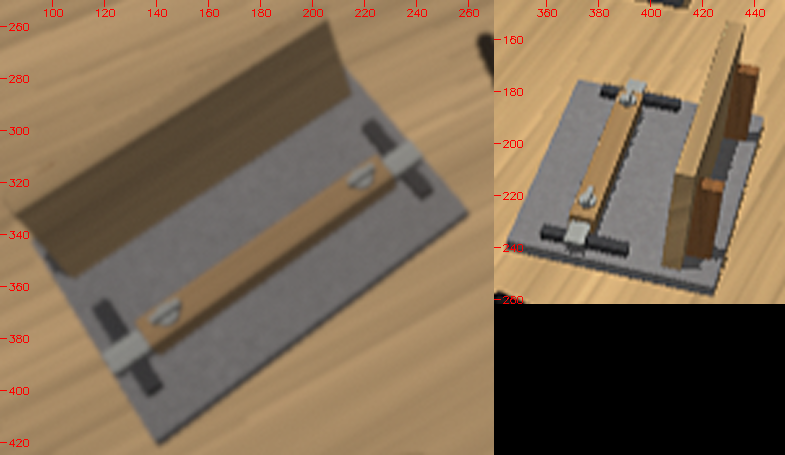

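Run:
```python
from h import *
np.set_printoptions(precision=4,suppress=True)
a=load('pics/scene_scene1.npy');b=load('pics/side_side1.npy')
S=lambda u,v,k=3,x=298,y=170:(x+u/k,y+v/k)
print('board scene',*[onz(a,*p,.222) for p in [(364,229),(374,233.3),(419.7,178.3),(425.7,181)]])
print('board side',*[onz(b,*p,.222) for p in [(261.7,276),(268.7,277.3),(284.7,215),(290.7,217.7)]])
print('rack base scene',*[onz(a,*p,.0) for p in [(301,260.7),(368,313),(424,254)]])
T=lambda u,v:(80+u/2.6,250+v/2.6); V=lambda u,v:(340+(u-494)/2.6,145+v/2.6)
print('stand base scene z12',*[onz(a,*T(*p),.012) for p in [(468,213),(160,440)]])
print('panel bottom scene',*[onz(a,*T(*p),.012) for p in [(72,278),(350,95)]])
print('panel top scene',*[onz(a,*T(*p),.122) for p in [(16,214),(327,22)]])
print('panel top side',*[onz(b,*V(*p),.122) for p in [(675,176),(694,180),(729,22),(745,26)]])
print('batten top scene z34 inner',*[onz(a,*T(*p),.034) for p in [(133,320),(375,160)]])
print('batten top side z34 outer,inner',*[onz(b,*V(*p),.034) for p in [(570,215),(594,222),(628,95),(642,98)]])
print('stand base side z12',*[onz(b,*V(*p),.012) for p in [(508,240),(713,290),(578,80),(763,118)]])
```

```text
board scene [0.5959 0.1399 0.222 ] [0.6122 0.1492 0.222 ] [0.5499 0.2985 0.222 ] [0.5611 0.3038 0.222 ]
board side [0.5579 0.3049 0.222 ] [0.5458 0.3018 0.222 ] [0.6054 0.1448 0.222 ] [0.5914 0.1462 0.222 ]
rack base scene [0.465  0.0883 0.    ] [0.6469 0.141  0.    ] [0.5902 0.3344 0.    ]
stand base scene z12 [ 0.5768 -0.0691  0.012 ] [ 0.6184 -0.3201  0.012 ]
panel bottom scene [ 0.4757 -0.3374  0.012 ] [ 0.4364 -0.1031  0.012 ]
panel top scene [ 0.4792 -0.3352  0.122 ] [ 0.4418 -0.1035  0.122 ]
panel top side [ 0.4331 -0.0959  0.122 ] [ 0.4171 -0.0987  0.122 ] [ 0.4729 -0.3345  0.122 ] [ 0.4573 -0.3355  0.122 ]
batten top scene z34 inner [ 0.5403 -0.3063  0.034 ] [ 0.5126 -0.1123  0.034 ]
batten top side z34 outer,inner [ 0.5265 -0.1035  0.034 ] [ 0.5037 -0.1051  0.034 ] [ 0.5508 -0.2952  0.034 ] [ 0.5368 -0.2973  0.034 ]
stand base side z12 [ 0.5706 -0.069   0.012 ] [ 0.3842 -0.0962  0.012 ] [ 0.615  -0.3225  0.012 ] [ 0.4283 -0.3532  0.012 ]
```

Measurements from the two views agree:
- **Board:** centre about (0.577, 0.2245), yaw 16.4°, top at 222 mm.
- **Stand:** yaw about 9.5°, panel face mid about (0.457, −0.218), batten gap about 66 mm.

Next I'll move towards the rack.

Request:
apply_moves:
  rows:
    - {"dp":[-30,30,-20],"twist":-8,"claw":85}
    - {"dp":[-60,60,-40],"twist":-16,"claw":85}
    - {"dp":[-90,92,-60],"twist":-24,"claw":85}
    - {"dp":[-120,124,-80],"twist":-32,"claw":85}
    - {"dp":[-150,156,-100],"twist":-40,"claw":85}

```text
clock: 0.65
position: [0.2686, -0.3826, 0.3318]
ee_rot: [[-0.551, -0.835, -0.0], [-0.835, 0.551, 0.0], [-0.0, 0.0, -1.0]]
wrist_force: [2.2, -0.2, 0.5]
width: 0.999
grip_force: 0.0
```

```bash
cat >> h.py <<'E'
def go(p,yaw):
    "needed dp (tool axes, mm), twist deg; yaw = world angle of tool y, deg"
    s=telemetry.state(); R=np.array(s['ee_rot']); d=R.T@(np.array(p)-s['position'])*1000
    y=np.degrees(np.arctan2(R[1,1],R[0,1])); w=-((yaw-y+180)%360-180)
    print('t',round(s['clock'],2),'pos',np.round(s['position'],4),'yaw',round(y,2),'F',np.round(s['wrist_force'],2),'w',round(s['width']*85.4,1),'grip',round(s['grip_force'],1)); print('dp',np.round(d,1),'twist',round(w,2)); return s
E
python3 - <<'E'
from h import *
s=go([.577,.2245,.32],196.4); print(s['joints'])
a=load('pics/scene_scene1.npy'); print('green',onz(a,400,192,0),onz(a,470,207,0),'yellow',onz(a,318,176,0),onz(a,387,172,0))
E
```

```text
t 0.65 pos [ 0.2686 -0.3826  0.3318] yaw 146.57 F [ 2.16 -0.19  0.48] w 85.3 grip 0.0
dp [-676.6   77.1   12. ] twist -49.83
[-5.25089236e-01 -2.76343944e-01 -1.95857211e-02 -2.71126367e-04
 -1.82776922e+00 -5.85011584e-02]
green [0.41203523 0.40363653 0.        ] [0.53832149 0.52023925 0.        ] yellow [ 2.61061277e-01  2.56888976e-01 -1.11022302e-16] [ 3.39062000e-01  4.17608428e-01 -1.11022302e-16]
```

Request:
apply_moves:
  rows:
    - {"dp":[-49,5,0],"twist":-4,"claw":85}
    - {"dp":[-98,11,0],"twist":-8,"claw":85}
    - {"dp":[-147,16,0],"twist":-12,"claw":85}
    - {"dp":[-196,22,0],"twist":-16,"claw":85}
    - {"dp":[-245,28,0],"twist":-20,"claw":85}

```text
clock: 1.15
position: [0.3814, -0.1629, 0.3314]
ee_rot: [[-0.235, -0.972, 0.001], [-0.972, 0.235, 0.0], [-0.0, -0.001, -1.0]]
wrist_force: [1.5, -0.0, -0.1]
width: 0.995
grip_force: 0.0
```

```bash
python3 -c "
from h import *
go([.577,.2245,.32],196.4)"
```

```text
t 1.15 pos [ 0.3814 -0.1629  0.3314] yaw 166.44 F [ 1.52 -0.   -0.14] w 85.0 grip 0.0
dp [-422.5  -99.3   11.6] twist -29.96
```

Request:
apply_moves:
  rows:
    - {"dp":[-46,-11,0],"twist":-4,"claw":85}
    - {"dp":[-92,-22,0],"twist":-8,"claw":85}
    - {"dp":[-138,-33,0],"twist":-12,"claw":85}
    - {"dp":[-184,-44,0],"twist":-16,"claw":85}
    - {"dp":[-230,-55,0],"twist":-20,"claw":85}

```text
clock: 1.65
position: [0.4896, 0.0475, 0.3314]
ee_rot: [[0.113, -0.994, 0.0], [-0.994, -0.113, 0.0], [-0.0, -0.0, -1.0]]
wrist_force: [0.6, -0.5, 0.5]
width: 0.995
grip_force: 0.0
```

```bash
python3 -c "
from h import *
go([.577,.2245,.32],196.4)"
```

```text
t 1.65 pos [0.4896 0.0475 0.3314] yaw -173.54 F [ 0.6  -0.45  0.5 ] w 85.0 grip 0.0
dp [-166.  -106.8   11.5] twist -9.94
```

Request:
apply_moves:
  rows:
    - {"dp":[-40,-25,0],"twist":-3,"claw":85}
    - {"dp":[-80,-51,0],"twist":-6,"claw":85}
    - {"dp":[-120,-77,3],"twist":-8,"claw":85}
    - {"dp":[-155,-100,8],"twist":-10,"claw":85}
    - {"dp":[-166,-107,11],"twist":-10,"claw":85}

```text
clock: 2.15
position: [0.578, 0.2255, 0.3168]
ee_rot: [[0.283, -0.959, -0.004], [-0.959, -0.283, -0.002], [0.001, 0.005, -1.0]]
wrist_force: [-0.6, -0.7, -1.1]
width: 0.993
grip_force: 0.0
```

```bash
python3 -c "
from h import *
go([.577,.2245,.158],196.4); snap('wrist','w2.png')"
```

```text
t 2.15 pos [0.578  0.2255 0.3168] yaw -163.55 F [-0.59 -0.67 -1.09] w 84.8 grip 0.0
dp [  0.6   0.5 158.8] twist 0.05
```

View pics/w2.png

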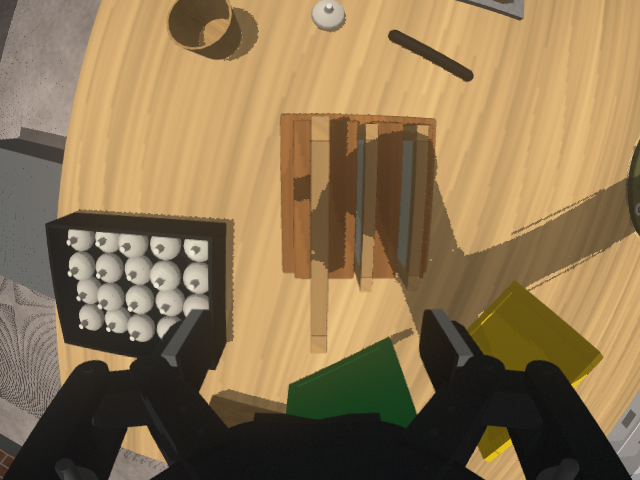

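The wrist view shows the tall board between the open fingers: its top runs from (320,117) to (319,352). I'll check this by ray casting.

```bash
cat >> h.py <<'E'
def wonz(s,st,u,v,z):
    K=s['mtx']; a=(u-K[0,2])/K[0,0]; b=(v-K[1,2])/K[1,1]; r=np.hypot(a,b)
    d=np.array([a/r*np.sin(r),b/r*np.sin(r),np.cos(r)]); M=np.array(s['mount']); R=np.array(st['ee_rot'])
    c=st['position']+R@M[:3,3]; d=R@M[:3,:3]@d; return c+d*(z-c[2])/d[2]
E
python3 -c "
from h import *
s=load('pics/wrist_w2.npy');st=telemetry.state()
A=[wonz(s,st,*p,.222) for p in [(311,117),(329,117),(311,352),(328,352)]]
print(A,np.mean(A,0)); d=(A[0]+A[1]-A[2]-A[3])/2; print(np.linalg.norm(d),np.degrees(np.arctan2(d[1],d[0])), np.array(st['ee_rot']).T@(np.mean(A,0)-st['position']))"
```

```text
[array([0.60564115, 0.14287734, 0.222     ]), array([0.59481629, 0.13964902, 0.222     ]), array([0.55882905, 0.30372134, 0.222     ]), array([0.54655573, 0.300162  , 0.222     ])] [0.57646056 0.22160243 0.222     ]
0.16756276682035223 -73.51927975056051 [0.00321885 0.0020257  0.09432364]
```

Request:
apply_moves:
  rows:
    - {"dp":[3,2,40],"twist":0,"claw":85}
    - {"dp":[3,2,85],"twist":0,"claw":60}
    - {"dp":[3,2,125],"twist":0,"claw":40}
    - {"dp":[3,2,150],"twist":0,"claw":35}
    - {"dp":[3,2,158],"twist":0,"claw":30}

```text
clock: 2.7
position: [0.5749, 0.2174, 0.1588]
ee_rot: [[0.279, -0.96, -0.005], [-0.96, -0.279, -0.002], [0.001, 0.005, -1.0]]
wrist_force: [0.9, 0.3, 0.2]
width: 0.352
grip_force: 0.0
```

Request:
apply_moves:
  rows:
    - {"dp":[0,0,0],"twist":0,"claw":22}
    - {"dp":[0,0,0],"twist":0,"claw":16}
    - {"dp":[0,0,0],"twist":0,"claw":8}
    - {"dp":[0,0,0],"twist":0,"claw":0}
    - {"dp":[0,0,0],"twist":0,"claw":0}

```text
clock: 3.2
position: [0.5774, 0.2189, 0.165]
ee_rot: [[0.28, -0.96, 0.004], [-0.96, -0.28, 0.002], [-0.0, -0.004, -1.0]]
wrist_force: [0.0, -0.1, 6.4]
width: 0.13
grip_force: 60.2
```

```bash
python3 -c "
from h import *
go([.577,.2245,.34],196.4)"
```

```text
t 3.2 pos [0.5774 0.2189 0.165 ] yaw -163.74 F [ 0.05 -0.14  6.36] w 11.1 grip 60.2
dp [  -5.5   -1.9 -175. ] twist -0.14
```

Request:
apply_moves:
  rows:
    - {"dp":[0,0,-20],"twist":0,"claw":0}
    - {"dp":[0,0,-55],"twist":0,"claw":0}
    - {"dp":[0,0,-95],"twist":0,"claw":0}
    - {"dp":[0,0,-135],"twist":0,"claw":0}
    - {"dp":[0,0,-155],"twist":0,"claw":0}

```text
clock: 3.7
position: [0.5767, 0.2187, 0.3212]
ee_rot: [[0.28, -0.96, 0.003], [-0.96, -0.28, 0.002], [-0.001, -0.004, -1.0]]
wrist_force: [0.3, 0.5, -3.4]
width: 0.135
grip_force: 59.8
```

```bash
python3 -c "
from h import *
# stand frame: panel face mid P, x_s
x=np.array([np.cos(.166),np.sin(.166)]); P=np.array([.457,-.218]); c=P+.045*x
go([c[0],c[1],.315],189.5); print(c)"
```

```text
t 3.7 pos [0.5767 0.2187 0.3212] yaw -163.75 F [ 0.32  0.45 -3.4 ] w 11.5 grip 59.8
dp [391.  192.5   5. ] twist 6.75
[ 0.50138141 -0.21056426]
```

Request:
apply_moves:
  rows:
    - {"dp":[20,10,0],"twist":0,"claw":0}
    - {"dp":[60,29,0],"twist":1,"claw":0}
    - {"dp":[100,49,0],"twist":2,"claw":0}
    - {"dp":[140,69,0],"twist":3,"claw":0}
    - {"dp":[180,89,0],"twist":4,"claw":0}

```text
clock: 4.2
position: [0.5405, 0.0198, 0.3166]
ee_rot: [[0.212, -0.977, -0.001], [-0.977, -0.212, 0.001], [-0.001, 0.001, -1.0]]
wrist_force: [1.2, -0.1, -2.4]
width: 0.13
grip_force: 59.7
```

Request:
apply_moves:
  rows:
    - {"dp":[40,16,0],"twist":1,"claw":0}
    - {"dp":[80,33,0],"twist":2,"claw":0}
    - {"dp":[120,50,0],"twist":2.75,"claw":0}
    - {"dp":[160,66,0],"twist":2.75,"claw":0}
    - {"dp":[190,78,0],"twist":2.75,"claw":0}

```text
clock: 4.7
position: [0.5045, -0.1831, 0.3168]
ee_rot: [[0.164, -0.986, -0.001], [-0.986, -0.164, 0.001], [-0.001, 0.001, -1.0]]
wrist_force: [0.2, 1.1, -4.3]
width: 0.134
grip_force: 59.7
```

```bash
python3 -c "
from h import *
go([.5014+.0006,-.2106-.0035,.25],189.5)"
```

```text
t 4.7 pos [ 0.5045 -0.1831  0.3168] yaw -170.54 F [ 0.16  1.12 -4.33] w 11.5 grip 59.7
dp [30.2  7.5 66.8] twist -0.04
```

Request:
apply_moves:
  rows:
    - {"dp":[15,4,10],"twist":0,"claw":0}
    - {"dp":[30,7,40],"twist":0,"claw":0}
    - {"dp":[30,7,75],"twist":0,"claw":0}
    - {"dp":[30,7,103],"twist":0,"claw":0}
    - {"dp":[30,7,115],"twist":0,"claw":0}

```text
clock: 5.2
position: [0.502, -0.2114, 0.198]
ee_rot: [[0.165, -0.986, -0.006], [-0.986, -0.165, 0.003], [-0.003, 0.005, -1.0]]
wrist_force: [0.2, -0.2, -4.1]
width: 0.135
grip_force: 59.6
```

Run:
```python
from h import *
go([.502,-.214,.165],189.5)
a=snap('scene','s3.png')['pixels'];b=snap('side','d3.png')['pixels'];print(telemetry.state()['wrist_force'])
c=np.hstack([cv2.resize(a[200:400,60:260],(400,400)),cv2.resize(b[80:280,300:500],(400,400))]);cv2.imwrite('pics/m3.png',c[:,:,::-1])
```

```text
t 5.2 pos [ 0.502  -0.2114  0.198 ] yaw -170.51 F [ 0.21 -0.21 -4.09] w 11.5 grip 59.6
dp [ 2.7  0.2 33. ] twist -0.01
[-0.36928106  1.0095852  -3.37136263]
```

View pics/m3.png

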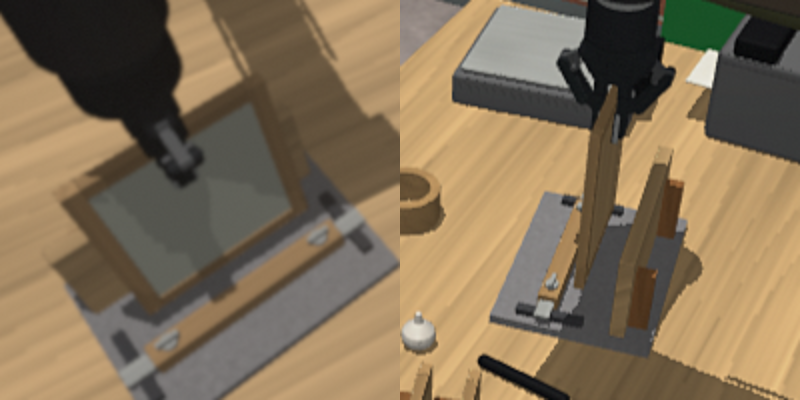

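The board hangs between panel and batten with its white side towards the batten. Bottom corners are at scene px (137.5,356) and (211.5,302.5). I'll check the lateral centring.

Run:
```python
from h import *
a=load('pics/scene_s3.npy'); x=np.array([np.cos(.166),np.sin(.166)]);y=np.array([-x[1],x[0]]); P=np.array([.457,-.218])
f=lambda q:np.round([(q[:2]-P)@x*1000,(q[:2]-P)@y*1000],1)
for p,z in [((137.5,356),.045),((211.5,302.5),.045),((90,300),.255),((191,239),.255)]: print(f(onz(a,*p,z)))
# panel corners, batten ends via scene then side
for q in [(.4757,-.3374),(.4364,-.1031),(.4792,-.3352),(.4418,-.1035),(.4331,-.0959),(.4729,-.3345),(.5768,-.0691),(.6184,-.3201),(.5706,-.069),(.615,-.3225)]: print('ref',f(np.array(q)))
print('tcp',f(telemetry.state()['position']))
```

```text
[ 52.1 -76.5]
[45.6 85.3]
[ 52.4 -80.8]
[51.  86.6]
ref [  -1.3 -120.8]
ref [ -1.3 116.7]
ref [   2.5 -119.3]
ref [  3.9 115.4]
ref [ -3.4 124.4]
ref [  -3.6 -117.5]
ref [142.8 127.1]
ref [ 142.3 -127.4]
ref [136.7 128.2]
ref [ 138.6 -129.2]
tcp [46.1 -1.3]
```

Request:
apply_moves:
  rows:
    - {"dp":[2,0,8],"twist":0,"claw":0}
    - {"dp":[4,0,16],"twist":0,"claw":0}
    - {"dp":[4,0,22],"twist":0,"claw":0}
    - {"dp":[4,0,25],"twist":0,"claw":0}
    - {"dp":[4,0,27],"twist":0,"claw":0}

```text
clock: 5.8
position: [0.5041, -0.2159, 0.1751]
ee_rot: [[0.165, -0.986, -0.0], [-0.986, -0.165, 0.0], [-0.0, 0.0, -1.0]]
wrist_force: [0.3, 0.9, -3.7]
width: 0.131
grip_force: 59.7
```

Request:
apply_moves:
  rows:
    - {"dp":[0,0,1],"twist":0,"claw":0}
    - {"dp":[0,0,2],"twist":0,"claw":0}
    - {"dp":[0,0,3],"twist":0,"claw":0}
    - {"dp":[0,0,4],"twist":0,"claw":0}
    - {"dp":[0,0,5],"twist":0,"claw":0}

```text
clock: 6.3
position: [0.5042, -0.216, 0.1703]
ee_rot: [[0.165, -0.986, 0.0], [-0.986, -0.165, 0.0], [-0.0, -0.0, -1.0]]
wrist_force: [-0.4, -0.7, -3.4]
width: 0.129
grip_force: 59.7
```

Request:
apply_moves:
  rows:
    - {"dp":[0,0,1],"twist":0,"claw":0}
    - {"dp":[0,0,2],"twist":0,"claw":0}
    - {"dp":[0,0,3],"twist":0,"claw":0}
    - {"dp":[0,0,4],"twist":0,"claw":0}
    - {"dp":[0,0,4],"twist":0,"claw":0}

```text
clock: 6.8
position: [0.5041, -0.2159, 0.1661]
ee_rot: [[0.165, -0.986, -0.0], [-0.986, -0.165, 0.0], [-0.0, 0.0, -1.0]]
wrist_force: [0.1, -0.1, -3.4]
width: 0.139
grip_force: 59.7
```

Request:
apply_moves:
  rows:
    - {"dp":[0,0,0.5],"twist":0,"claw":0}
    - {"dp":[0,0,1],"twist":0,"claw":0}
    - {"dp":[0,0,1.5],"twist":0,"claw":0}
    - {"dp":[0,0,2],"twist":0,"claw":0}
    - {"dp":[0,0,2],"twist":0,"claw":0}

```text
clock: 7.3
position: [0.5043, -0.2161, 0.165]
ee_rot: [[0.165, -0.986, 0.001], [-0.986, -0.165, -0.0], [0.001, -0.001, -1.0]]
wrist_force: [-0.7, -0.5, -0.6]
width: 0.133
grip_force: 60.3
```

Foot contact detected: the load went from −3.4 N to −0.6 N. Next I'll slide slowly towards the batten.

Request:
apply_moves:
  rows:
    - {"dp":[0,-1,0],"twist":0,"claw":0}
    - {"dp":[0,-3,0],"twist":0,"claw":0}
    - {"dp":[0,-5,0],"twist":0,"claw":0}
    - {"dp":[0,-7,0],"twist":0,"claw":0}
    - {"dp":[0,-8,0],"twist":0,"claw":0}

```text
clock: 7.8
position: [0.5124, -0.2149, 0.165]
ee_rot: [[0.165, -0.986, 0.001], [-0.986, -0.165, -0.001], [0.001, -0.001, -1.0]]
wrist_force: [-2.3, -0.4, 4.4]
width: 0.134
grip_force: 61.0
```

Request:
apply_moves:
  rows:
    - {"dp":[0,-1,0],"twist":0,"claw":0}
    - {"dp":[0,-2,0],"twist":0,"claw":0}
    - {"dp":[0,-3,0],"twist":0,"claw":0}
    - {"dp":[0,-4,0],"twist":0,"claw":0}
    - {"dp":[0,-4,0],"twist":0,"claw":0}

```text
clock: 8.3
position: [0.5163, -0.2142, 0.165]
ee_rot: [[0.165, -0.986, 0.001], [-0.986, -0.165, -0.001], [0.001, -0.001, -1.0]]
wrist_force: [-2.0, 0.4, 5.5]
width: 0.132
grip_force: 61.0
```

Request:
apply_moves:
  rows:
    - {"dp":[0,0,-1],"twist":0,"claw":0}
    - {"dp":[0,-1,-1],"twist":0,"claw":0}
    - {"dp":[0,-2,-1],"twist":0,"claw":0}
    - {"dp":[0,-3,-1],"twist":0,"claw":0}
    - {"dp":[0,-3,-1],"twist":0,"claw":0}

```text
clock: 8.8
position: [0.5183, -0.2135, 0.165]
ee_rot: [[0.165, -0.986, -0.002], [-0.986, -0.165, -0.0], [-0.0, 0.002, -1.0]]
wrist_force: [-4.5, -0.2, 3.3]
width: 0.128
grip_force: 60.7
```

Request:
apply_moves:
  rows:
    - {"dp":[0,0,0],"twist":0,"claw":0}
    - {"dp":[0,-0.5,0],"twist":0,"claw":0}
    - {"dp":[0,-1,0],"twist":0,"claw":0}
    - {"dp":[0,-1.5,0],"twist":0,"claw":0}
    - {"dp":[0,-1.5,0],"twist":0,"claw":0}

```text
clock: 9.3
position: [0.5191, -0.2134, 0.1651]
ee_rot: [[0.165, -0.986, -0.004], [-0.986, -0.165, -0.0], [-0.0, 0.004, -1.0]]
wrist_force: [-7.8, 0.6, 4.0]
width: 0.133
grip_force: 60.9
```

Request:
apply_moves:
  rows:
    - {"dp":[0,-0.5,0],"twist":0,"claw":0}
    - {"dp":[0,-1,0],"twist":0,"claw":0}
    - {"dp":[0,-1,0],"twist":0,"claw":0}
    - {"dp":[0,-1,0],"twist":0,"claw":0}
    - {"dp":[0,-1,0],"twist":0,"claw":0}

```text
clock: 9.8
position: [0.5196, -0.2133, 0.1651]
ee_rot: [[0.165, -0.986, -0.005], [-0.986, -0.165, -0.0], [-0.0, 0.005, -1.0]]
wrist_force: [-9.1, 1.2, 5.1]
width: 0.131
grip_force: 61.2
```

Request:
apply_moves:
  rows:
    - {"dp":[0,-0.5,0],"twist":0,"claw":0}
    - {"dp":[0,-0.5,0],"twist":0,"claw":0}
    - {"dp":[0,-0.5,0],"twist":0,"claw":0}
    - {"dp":[0,-0.5,0],"twist":0,"claw":0}
    - {"dp":[0,-0.5,0],"twist":0,"claw":0}

```text
clock: 10.3
position: [0.5198, -0.2133, 0.1651]
ee_rot: [[0.165, -0.986, -0.005], [-0.986, -0.165, -0.0], [-0.001, 0.005, -1.0]]
wrist_force: [-8.9, 0.3, 6.0]
width: 0.14
grip_force: 61.4
```

Request:
apply_moves:
  rows:
    - {"dp":[0,-0.5,-0.5],"twist":0,"claw":0}
    - {"dp":[0,-1,-1],"twist":0,"claw":0}
    - {"dp":[0,-1,-1],"twist":0,"claw":0}
    - {"dp":[0,-1,-1],"twist":0,"claw":0}
    - {"dp":[0,-1,-1],"twist":0,"claw":0}

```text
clock: 10.8
position: [0.5202, -0.2132, 0.1652]
ee_rot: [[0.165, -0.986, -0.007], [-0.986, -0.165, -0.0], [-0.001, 0.007, -1.0]]
wrist_force: [-10.7, -0.6, 3.6]
width: 0.132
grip_force: 61.0
```

Request:
apply_moves:
  rows:
    - {"dp":[0,0,0],"twist":0,"claw":0}
    - {"dp":[0,0,0],"twist":0,"claw":0}
    - {"dp":[0,0,0],"twist":0,"claw":0}
    - {"dp":[0,0,0],"twist":0,"claw":0}
    - {"dp":[0,0,0],"twist":0,"claw":0}

```text
clock: 11.3
position: [0.5202, -0.2132, 0.1651]
ee_rot: [[0.165, -0.986, -0.007], [-0.986, -0.165, -0.0], [-0.001, 0.007, -1.0]]
wrist_force: [-10.0, 0.3, 3.9]
width: 0.132
grip_force: 61.0
```

I've held about 10 N at the wrist for over 0.5 s. Next I relax the push, open slightly, and let the board follow the fingers back.

Request:
apply_moves:
  rows:
    - {"dp":[0,2,0],"twist":0,"claw":0}
    - {"dp":[0,4,0],"twist":0,"claw":0}
    - {"dp":[0,6,0],"twist":0,"claw":0}
    - {"dp":[0,7,-1],"twist":0,"claw":0}
    - {"dp":[0,7,-1.5],"twist":0,"claw":0}

```text
clock: 11.8
position: [0.5164, -0.2136, 0.1674]
ee_rot: [[0.165, -0.986, 0.001], [-0.986, -0.165, 0.001], [-0.001, -0.001, -1.0]]
wrist_force: [-0.6, -0.1, -4.2]
width: 0.131
grip_force: 59.8
```

Request:
apply_moves:
  rows:
    - {"dp":[0,0,0.5],"twist":0,"claw":0}
    - {"dp":[0,0,1],"twist":0,"claw":0}
    - {"dp":[0,0,1.5],"twist":0,"claw":0}
    - {"dp":[0,0,2],"twist":0,"claw":0}
    - {"dp":[0,0,2.5],"twist":0,"claw":0}

```text
clock: 12.3
position: [0.516, -0.2139, 0.1652]
ee_rot: [[0.165, -0.986, -0.0], [-0.986, -0.165, 0.0], [-0.0, 0.0, -1.0]]
wrist_force: [-0.1, -0.8, -4.1]
width: 0.133
grip_force: 59.8
```

Request:
apply_moves:
  rows:
    - {"dp":[0,0,0.5],"twist":0,"claw":0}
    - {"dp":[0,-1,1],"twist":0,"claw":0}
    - {"dp":[0,-2,1],"twist":0,"claw":0}
    - {"dp":[0,-3,1],"twist":0,"claw":0}
    - {"dp":[0,-3,1],"twist":0,"claw":0}

```text
clock: 12.8
position: [0.5184, -0.2139, 0.165]
ee_rot: [[0.165, -0.986, -0.001], [-0.986, -0.165, -0.001], [0.001, 0.001, -1.0]]
wrist_force: [-5.5, 0.1, 5.0]
width: 0.134
grip_force: 60.9
```

Request:
apply_moves:
  rows:
    - {"dp":[0,-1,-0.5],"twist":0,"claw":0}
    - {"dp":[0,-2,-1],"twist":0,"claw":0}
    - {"dp":[0,-2.5,-1],"twist":0,"claw":0}
    - {"dp":[0,-2.5,-1],"twist":0,"claw":0}
    - {"dp":[0,-2.5,-1],"twist":0,"claw":0}

```text
clock: 13.3
position: [0.5195, -0.2137, 0.1652]
ee_rot: [[0.165, -0.986, -0.005], [-0.986, -0.165, -0.001], [0.0, 0.005, -1.0]]
wrist_force: [-7.9, -0.5, 4.0]
width: 0.132
grip_force: 60.9
```

Request:
apply_moves:
  rows:
    - {"dp":[0,0,0],"twist":0,"claw":0}
    - {"dp":[0,0,0],"twist":0,"claw":0}
    - {"dp":[0,0,0],"twist":0,"claw":0}
    - {"dp":[0,0,0],"twist":0,"claw":0}
    - {"dp":[0,0,0],"twist":0,"claw":0}

```text
clock: 13.8
position: [0.5195, -0.2136, 0.1651]
ee_rot: [[0.165, -0.986, -0.005], [-0.986, -0.165, -0.001], [-0.0, 0.005, -1.0]]
wrist_force: [-7.3, -0.6, 2.9]
width: 0.131
grip_force: 60.9
```

Request:
apply_moves:
  rows:
    - {"dp":[0,-1,0],"twist":0,"claw":0}
    - {"dp":[0,-2,0],"twist":0,"claw":0}
    - {"dp":[0,-2.5,0],"twist":0,"claw":0}
    - {"dp":[0,-2.5,0],"twist":0,"claw":0}
    - {"dp":[0,-2.5,0],"twist":0,"claw":0}

```text
clock: 14.3
position: [0.5208, -0.2135, 0.1652]
ee_rot: [[0.165, -0.986, -0.008], [-0.986, -0.165, -0.001], [-0.0, 0.008, -1.0]]
wrist_force: [-10.9, 0.5, 4.4]
width: 0.134
grip_force: 62.2
```

Request:
apply_moves:
  rows:
    - {"dp":[0,0,0],"twist":0,"claw":0}
    - {"dp":[0,0,0],"twist":0,"claw":0}
    - {"dp":[0,0,0],"twist":0,"claw":0}
    - {"dp":[0,0,0],"twist":0,"claw":0}
    - {"dp":[0,0,0],"twist":0,"claw":0}

```text
clock: 14.8
position: [0.5208, -0.2135, 0.1652]
ee_rot: [[0.165, -0.986, -0.008], [-0.986, -0.165, -0.001], [-0.0, 0.008, -1.0]]
wrist_force: [-10.9, 0.4, 4.9]
width: 0.13
grip_force: 62.2
```

Request:
apply_moves:
  rows:
    - {"dp":[0,1.5,0],"twist":0,"claw":0}
    - {"dp":[0,3,0],"twist":0,"claw":0}
    - {"dp":[0,4.5,0],"twist":0,"claw":0}
    - {"dp":[0,5,-0.5],"twist":0,"claw":0}
    - {"dp":[0,5,-0.5],"twist":0,"claw":0}

```text
clock: 15.3
position: [0.5183, -0.2137, 0.1651]
ee_rot: [[0.165, -0.986, -0.002], [-0.986, -0.165, -0.0], [-0.0, 0.002, -1.0]]
wrist_force: [-4.6, -2.1, -2.2]
width: 0.133
grip_force: 59.9
```

Request:
apply_moves:
  rows:
    - {"dp":[0,0,0],"twist":0,"claw":14}
    - {"dp":[0,0,0],"twist":0,"claw":16}
    - {"dp":[0,1,0],"twist":0,"claw":18}
    - {"dp":[0,2,0],"twist":0,"claw":20}
    - {"dp":[0,4,0],"twist":0,"claw":22}

```text
clock: 15.8
position: [0.5152, -0.2141, 0.166]
ee_rot: [[0.165, -0.986, 0.001], [-0.986, -0.165, 0.0], [0.0, -0.001, -1.0]]
wrist_force: [0.5, 0.1, 1.3]
width: 0.253
grip_force: 0.0
```

```bash
cat > st.py <<'E'
from h import *
x=np.array([np.cos(.166),np.sin(.166)]); P=np.array([.457,-.218]); c=P-.025*x+.0035*np.array([x[1],-x[0]])
go([c[0],c[1],.175],189.5)
s=telemetry.state(); print('x_s',(s['position'][:2]-P)@x*1000)
E
python3 st.py
```

```text
t 15.8 pos [ 0.5152 -0.2141  0.166 ] yaw -170.48 F [0.45 0.1  1.3 ] w 21.6 grip 0.0
dp [-2.2 83.1 -9.1] twist 0.02
x_s 58.098538248774204
```

Request:
apply_moves:
  rows:
    - {"dp":[0,4,0],"twist":0,"claw":23}
    - {"dp":[0,8,-1],"twist":0,"claw":24}
    - {"dp":[0,12,-1],"twist":0,"claw":26}
    - {"dp":[0,16,-2],"twist":0,"claw":28}
    - {"dp":[0,20,-2],"twist":0,"claw":30}

```text
clock: 16.3
position: [0.495, -0.2176, 0.168]
ee_rot: [[0.165, -0.986, 0.0], [-0.986, -0.165, -0.0], [0.0, -0.0, -1.0]]
wrist_force: [-0.6, -0.0, 0.4]
width: 0.357
grip_force: 0.0
```

Request:
apply_moves:
  rows:
    - {"dp":[0,4,-1],"twist":0,"claw":31}
    - {"dp":[0,8,-1],"twist":0,"claw":32}
    - {"dp":[0,12,-2],"twist":0,"claw":33}
    - {"dp":[0,16,-3],"twist":0,"claw":34}
    - {"dp":[0,20,-3],"twist":0,"claw":36}

```text
clock: 16.8
position: [0.4753, -0.2208, 0.1709]
ee_rot: [[0.165, -0.986, 0.0], [-0.986, -0.165, 0.0], [-0.0, -0.0, -1.0]]
wrist_force: [0.2, 0.1, -0.7]
width: 0.423
grip_force: 0.2
```

```bash
python3 st.py
python3 - <<'E'
from h import *
a=snap('scene','s4.png')['pixels'];b=snap('side','d4.png')['pixels']
c=np.hstack([cv2.resize(a[200:400,60:260],(400,400)),cv2.resize(b[80:280,300:500],(400,400))]);cv2.imwrite('pics/m4.png',c[:,:,::-1])
E
```

```text
t 16.8 pos [ 0.4753 -0.2208  0.1709] yaw -170.49 F [ 0.2   0.11 -0.75] w 36.1 grip 0.2
dp [-2.3 42.6 -4.1] twist 0.01
x_s 17.561721540709197
```

View pics/m4.png

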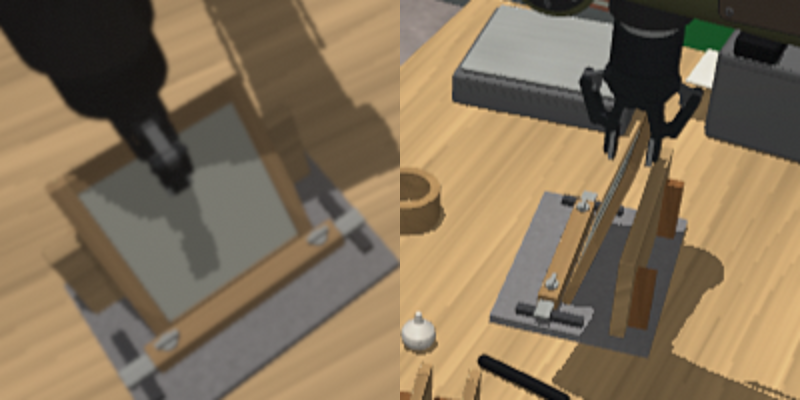

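The board is leaning on the rear finger with its foot at the batten, as planned. I'll keep moving back gently.

Request:
apply_moves:
  rows:
    - {"dp":[0,4,-1],"twist":0,"claw":37}
    - {"dp":[0,8,-1],"twist":0,"claw":38}
    - {"dp":[0,12,-2],"twist":0,"claw":39}
    - {"dp":[0,16,-3],"twist":0,"claw":40}
    - {"dp":[0,20,-3],"twist":0,"claw":41}

```text
clock: 17.4
position: [0.4555, -0.2242, 0.174]
ee_rot: [[0.165, -0.986, 0.0], [-0.986, -0.165, -0.0], [0.0, -0.0, -1.0]]
wrist_force: [-0.4, -0.9, 0.3]
width: 0.484
grip_force: 0.2
```

Request:
apply_moves:
  rows:
    - {"dp":[0,3,0],"twist":0,"claw":42}
    - {"dp":[0,6,0],"twist":0,"claw":43}
    - {"dp":[0,9,-1],"twist":0,"claw":44}
    - {"dp":[0,12,-1],"twist":0,"claw":45}
    - {"dp":[0,15,-1],"twist":0,"claw":46}

```text
clock: 17.9
position: [0.4408, -0.2266, 0.1748]
ee_rot: [[0.165, -0.986, 0.0], [-0.986, -0.165, 0.0], [-0.0, -0.0, -1.0]]
wrist_force: [0.2, -0.5, -0.0]
width: 0.542
grip_force: 0.0
```

```bash
python3 st.py
```

```text
t 17.9 pos [ 0.4408 -0.2266  0.1748] yaw -170.49 F [ 0.19 -0.46 -0.04] w 46.2 grip 0.0
dp [-2.3  7.6 -0.2] twist 0.01
x_s -17.36577455688423
```

Request:
apply_moves:
  rows:
    - {"dp":[0,2,0],"twist":0,"claw":47}
    - {"dp":[0,4,0],"twist":0,"claw":48}
    - {"dp":[0,5,0],"twist":0,"claw":50}
    - {"dp":[0,6,0],"twist":0,"claw":52}
    - {"dp":[0,6,0],"twist":0,"claw":54}

```text
clock: 18.4
position: [0.4351, -0.2275, 0.1748]
ee_rot: [[0.165, -0.986, 0.0], [-0.986, -0.165, 0.0], [-0.0, -0.0, -1.0]]
wrist_force: [-0.4, 0.3, 0.8]
width: 0.64
grip_force: 0.0
```

```bash
python3 st.py
python3 - <<'E'
from h import *
a=snap('scene','s5.png')['pixels'];b=snap('side','d5.png')['pixels']
c=np.hstack([cv2.resize(a[200:400,60:260],(400,400)),cv2.resize(b[80:280,300:500],(400,400))]);cv2.imwrite('pics/m5.png',c[:,:,::-1])
E
```

```text
t 18.4 pos [ 0.4351 -0.2275  0.1748] yaw -170.49 F [-0.37  0.28  0.77] w 54.7 grip 0.0
dp [-2.3  1.8 -0.2] twist 0.01
x_s -23.17881957337656
```

View pics/m5.png

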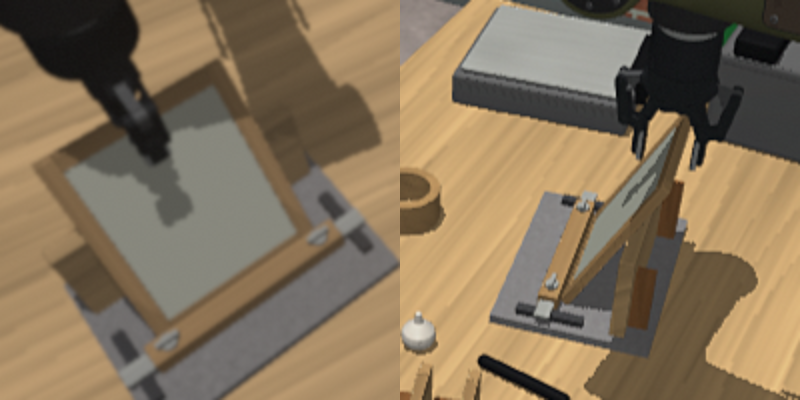

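The board rests on the panel and is clear of both fingers. I'll retreat straight up.

Request:
apply_moves:
  rows:
    - {"dp":[0,0,-8],"twist":0,"claw":54}
    - {"dp":[0,0,-20],"twist":0,"claw":54}
    - {"dp":[0,0,-40],"twist":0,"claw":54}
    - {"dp":[0,0,-70],"twist":0,"claw":54}
    - {"dp":[0,0,-100],"twist":0,"claw":54}

```text
clock: 19.0
position: [0.435, -0.2277, 0.2769]
ee_rot: [[0.165, -0.986, 0.0], [-0.986, -0.165, -0.0], [0.0, -0.0, -1.0]]
wrist_force: [0.1, -0.4, 0.2]
width: 0.631
grip_force: 0.0
```

```bash
python3 st.py
python3 - <<'E'
from h import *
a=snap('scene','s6.png')['pixels'];b=snap('side','d6.png')['pixels']
c=np.hstack([cv2.resize(a[200:400,60:260],(400,400)),cv2.resize(b[80:280,300:500],(400,400))]);cv2.imwrite('pics/m6.png',c[:,:,::-1])
E
```

```text
t 19.0 pos [ 0.435  -0.2277  0.2769] yaw -170.49 F [ 0.07 -0.4   0.23] w 53.9 grip 0.0
dp [ -2.4   1.7 101.9] twist 0.01
x_s -23.29592033825333
```

View pics/m6.png

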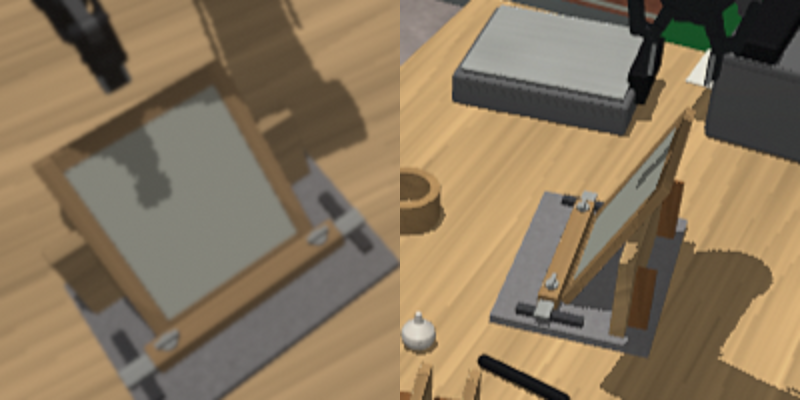

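The board stands against the panel with its white side out and its foot at the batten, and the gripper is clear. I'm handing in.

```bash
python3 -c "
from workcell import job
print(job.close_job())"
```

```text
the job is handed in; nothing more can be done
None
```

I handed the job in at about 19 s: the tall board leans on the middle of the panel, white side out, its foot blocked by the batten after about 10 N at the wrist for over 0.5 s (done twice: after the first press the foot lifted about 2 mm while easing off, so I set it down and pressed again; highest reading about 11 N).

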